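Move the hanging lantern to the free rail

ROBOT

A 6-joint arm with a two-finger parallel gripper is mounted at the origin on the work surface. World frame = base frame: x ahead of the robot, y to its left, z up, the work surface at z = 0. Lengths are in m, angles in rad, forces in N, time in s.
With the tool pointing down it reaches from about 0.3 to 0.875 m from the base axis. Payload 6.4 kg.
Tool frame: the origin (TCP) lies midway between the tips of the shut fingers; the grasp point (between the pads) lies 19 mm behind it; z points along the fingers, y is the line along which they close (so a half turn about z gives the same grasp; the last joint's range is limited). The gripper opens to 85 mm and grips with 20 to 120 N. Pads are 22 mm wide; open, the fingers measure 114 mm over their backs; the gripper's body (76 mm by 85 mm) begins 54 mm behind the grasp point. The pads swing forward as they close: fully open they stand 13 mm farther back than shut.
Start: joints at [-1.551, 0.181, 1.607, -0, 1.354, -0.206], TCP at [0.129, -0.56, 0.231] pointing down, gripper open.
Joint ranges: [-2.99, 2.99], [-0.89, 2.07], [0.3, 2.58], [-1.14, 4.28], [0, 2.63], [-3.12, 3.12]. Speed limits (rad/s): [2.57, 2.57, 3.01, 3.14, 3.14, 3.14].

INTERFACE

Orientations are given as a unit quaternion [w, x, y, z].
In Python, from bench import sensors, vision, ctrl gives the robot as it stands.
- The arm moves only by the tool carry_out, never from a script. Its argument "deltas" is text: rows parted by semicolons, each of 7 numbers parted by spaces: the shift along the tool's x, y, z in mm, then the turn, a rotation vector about the tool's x, y, z in rad, then the closure, from 0 (fully open) to 1 (shut). In form: tx ty tz ax ay az claw; .... A call has 1 to 12 rows; each row is the pose to reach, as a shift and turn from the pose commanded when the call began, along the tool's axes at that moment; what a row does not reach only later rows make up. A row lasts 1/8 s, in which the tool goes at most 62.5 mm and 10.7 degrees, less where a joint would pass 70% of its speed; a pose out of reach is approached as far as the arm can. A call with a gripper value outside its range is refused whole. The fingers move at their own pace and stop on an object; the grip force is fixed at half the most. Time passes only in rows, so rows that repeat a pose let the fingers close. It gives the time, the measured TCP pose, the force, the opening and the grip force at its end, in the units of the state.
- sensors.get_obs(): the state, without advancing time (a new reading comes with each control period).
- vision.camera(name): name is "scene" or "side" or "wrist"; returns the picture (384x512x3 uint8, blue, green, red); there is no depth.
- vision.camera_model(name): a dict with "K" (3x3 intrinsics, pixels), "extrinsics" (4x4, takes a point from world to camera coordinates); the wrist camera has in their place "hand_eye" (4x4, takes a point from camera to tool coordinates, whose origin is the TCP and whose axes are the flange's). Camera axes: x right, y down, z forward; pixel columns grow to the right and rows downward; lengths in m; the calibration is good to about 2 mm. A picture is of the moment at which its call begins: read the wrist's pose just before it. camera_model takes no time and is no camera call.
- ctrl.hand_in(): hands the job in; it is judged then, once.
The state is a dict: "time_s": time; "q": joint angles; "dq": joint speeds; "joint_efforts": joint torques, N m; "eef_pos": TCP position; "eef_rot": TCP orientation; "wrist_force": force on the tool from outside, world axes, zero at the start; "torque": the same for the moment, N m; "opening": opening from 0.0 (shut) to 1.0 (fully open); "grasp_force": force on a finger pad.
Only numpy, scipy, OpenCV 4.12 (cv2) and the standard library are available. Lean on these libraries where they do the work, as an engineer would, in place of code of your own. Each camera call takes 0.05 s, during which the arm holds its last target. There are 200 camera calls.

TASK

Move the square hanging lantern from the rail it hangs on to the free rail next to it: lift it over the end stop, carry it across without dropping it or setting it down on the bench, and thread it over the stop of the free rail so that it hangs there by itself, upright, behind that stop. Do not push or knock over the glass jar.

Things in the scene. Friction and masses are not known exactly. Their poses are not given: they have to be found in the camera images.
- lantern: square aluminium lantern, 60x60 (roof 66), 0.18-0.35 kg. Origin: centre of underside; z up, x along its rail. Closed loop on top, 14 thick in x; its window is 44 wide in y, from roof z=78 to z=134 (flat underside of top bar, rests on the rail; bar to 144). Above it a 12 neck, then a wooden grip knob 22x22, z=162-192. Hangs at first with origin 46 above bench, 85-125 out from the post. All mm
- rail_old: fixed stand the lantern hangs on: black foot 70x56x26, bamboo post d18, level aluminium rail 12x12 from post top towards the robot, along -x, top at z=180. Origin: foot of post on the bench, z up. End stop at x=-164 to -170, 16 wide, rises 14 above rail top, none below the rail. Loop passes it raised 14-44 from hanging (29 mid), and is clear of the rail with lantern origin beyond x=-177. All mm
- rail_next: the free stand, left or right of rail_old: same shape, sizes and axes, its own yaw, nothing on its rail. The lantern's loop must end over this rail between post and stop, lantern x along the rail; about x=-105 mm is a good place (body clears the post beyond x=-45 mm)
- jar: empty open glass jar, 72 mm across and 95 mm high, standing on the bench to one side; origin: centre of its underside
Not all that is in view belongs to the job. What is shaped like the rail_next but blue or purple is not meant. Several things have the shape of the lantern; the one meant has the colours described above.

How it is judged:
By the outcome, as a careful person would: the job done as asked, in the order asked, and still so for the second after the job is handed in, with the robot touching nothing.
It also fails if it takes over 46 s, if anything falls off the work surface, if the arm or the gripper's body presses on something with over 40 N, if the wrist force passes 120 N, or if a joint passes its speed limit or range.

## Working session

There is one attempt and no reset: what is moved stays moved. The work goes in short steps, Python scripts to look and compute and a tool call to move; the robot and the scene stay as the last step left them, time stands still between calls to the robot, and variables do not carry over. Pictures are saved under pics/ and viewed, at most 10 in all, crops included, and the job is handed in when it is done.

Besides the shell and the picture viewer there is one more tool, called by a JSON object that holds its "name" and its "arguments", one argument or row to a line. carry_out: Moves the arm, as the interface text tells. Its arguments: {"type":"object","properties":{"deltas":{"type":"string"}},"required":["deltas"]}

```bash
mkdir -p pics; cat > h.py <<'E'
import numpy as np, cv2
from bench import sensors, vision, ctrl
from scipy.spatial.transform import Rotation as R
def ray(name,u,v,obs=None):
    m=vision.camera_model(name);d=np.linalg.inv(np.array(m["K"]))@[u,v,1]
    if name=="wrist":
        T=np.eye(4);q=obs["eef_rot"];T[:3,:3]=R.from_quat([*q[1:],q[0]]).as_matrix();T[:3,3]=obs["eef_pos"]
        C=T@np.array(m["hand_eye"])
    else: C=np.linalg.inv(np.array(m["extrinsics"]))
    return C[:3,3],C[:3,:3]@d
def onz(name,u,v,z,obs=None):
    o,d=ray(name,u,v,obs);return o+d*(z-o[2])/d[2]
def tri(a,b):
    A=np.zeros((3,3));y=np.zeros(3)
    for o,d in (a,b):
        d=d/np.linalg.norm(d);P=np.eye(3)-np.outer(d,d);A+=P;y+=P@o
    return np.linalg.solve(A,y)
def proj(name,p):
    m=vision.camera_model(name);c=np.array(m["extrinsics"])@[*p,1];u=np.array(m["K"])@c[:3];return u[:2]/u[2]
E
python3 - <<'E'
from h import *
o=sensors.get_obs();print({k:np.round(v,3).tolist() for k,v in o.items()})
for n in("scene","side","wrist"):
    im=vision.camera(n);cv2.imwrite(f"pics/{n}0.png",im)
    print(n,np.round(ray(n,256,192,o),3).tolist())
a=cv2.imread("pics/scene0.png");b=cv2.imread("pics/side0.png")
cv2.imwrite("pics/a0.png",cv2.resize(a,(800,600)));cv2.imwrite("pics/b0.png",cv2.resize(b,(800,600)))
E
```

```text
{'time_s': 0.0, 'q': [-1.551, 0.182, 1.608, -0.0, 1.354, -0.206], 'dq': [-0.0, 0.001, -0.001, -0.0, 0.001, 0.0], 'joint_efforts': [0.001, -44.487, -35.133, -0.0, 0.009, 0.0], 'eef_pos': [0.129, -0.56, 0.23], 'eef_rot': [-0.001, 0.994, 0.113, 0.0], 'wrist_force': [0.115, 0.019, 0.676], 'torque': [-0.031, 0.011, 0.036], 'grasp_force': 0.0, 'opening': 1.001}
scene [[1.015, 0.544, 0.921], [-0.319, -0.581, -0.749]]
side [[0.366, -1.188, 0.692], [0.21, 0.851, -0.482]]
wrist [[0.201, -0.544, 0.373], [-0.287, -0.068, -0.955]]
```

View pics/a0.png

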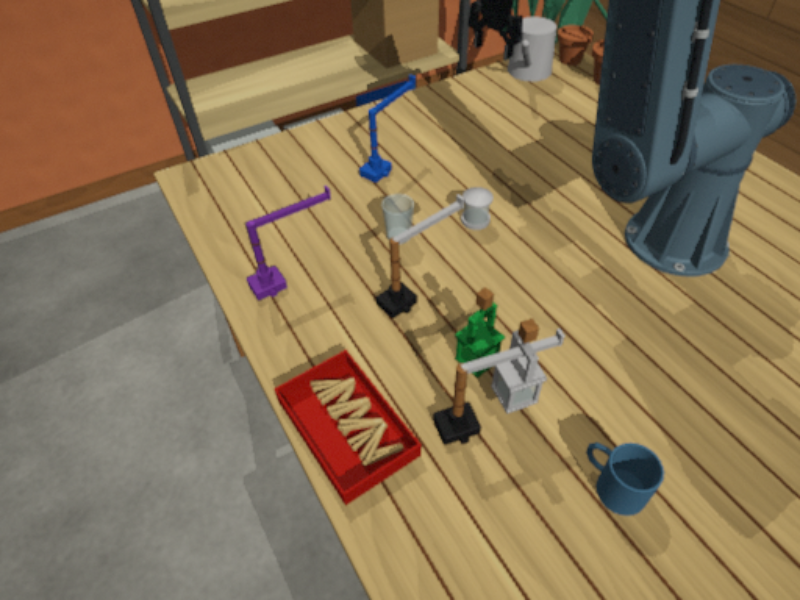

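View pics/b0.png

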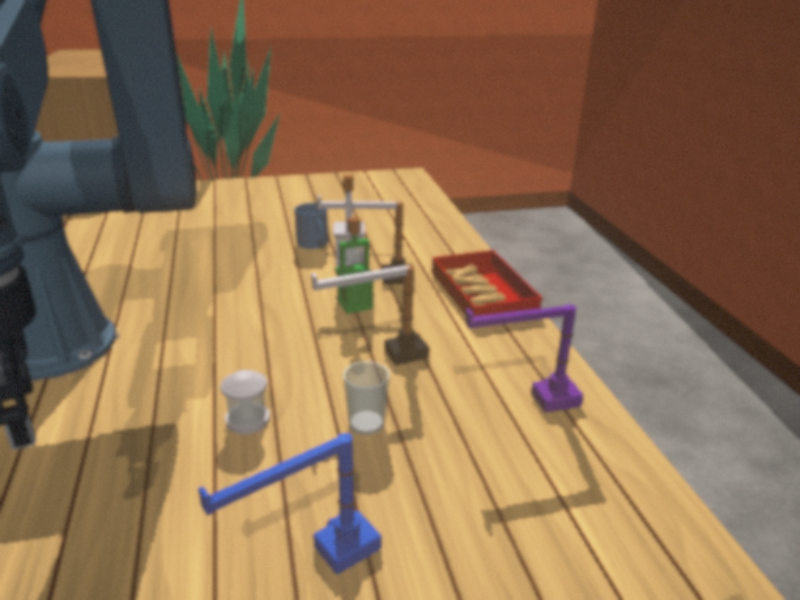

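Scene view (800x600 scale): the old rail runs from (461,366) to its stop at (560,338), with the lantern knob at (529,330). The free rail runs from (396,237) to (462,203). A green decoy lantern stands between them at (480,340), and there are two glasses near (398,215) and (476,207). I'll zoom in for sharper pixel positions.

```bash
python3 - <<'E'
from h import *
a=cv2.imread("pics/scene0.png")[115:285,235:375];b=cv2.imread("pics/side0.png")[105:285,130:290]
a=cv2.resize(a,None,fx=3.5,fy=3.5,interpolation=cv2.INTER_CUBIC);b=cv2.resize(b,None,fx=3.3,fy=3.3,interpolation=cv2.INTER_CUBIC)
print(a.shape,b.shape)
cv2.imwrite("pics/a1.png",a);cv2.imwrite("pics/b1.png",b)
E
```

```text
(595, 490, 3) (594, 528, 3)
```

View pics/a1.png

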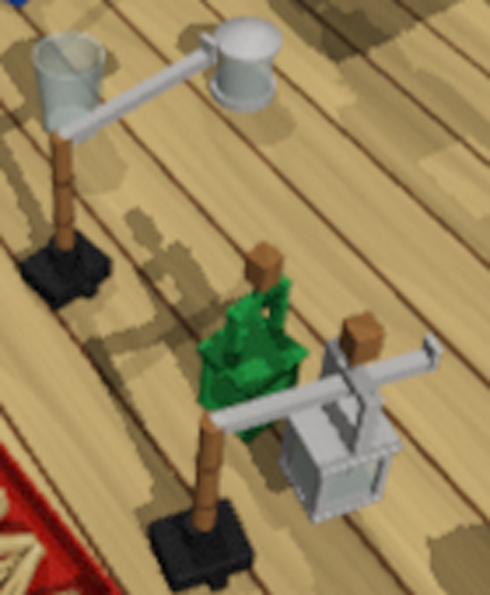

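View pics/b1.png

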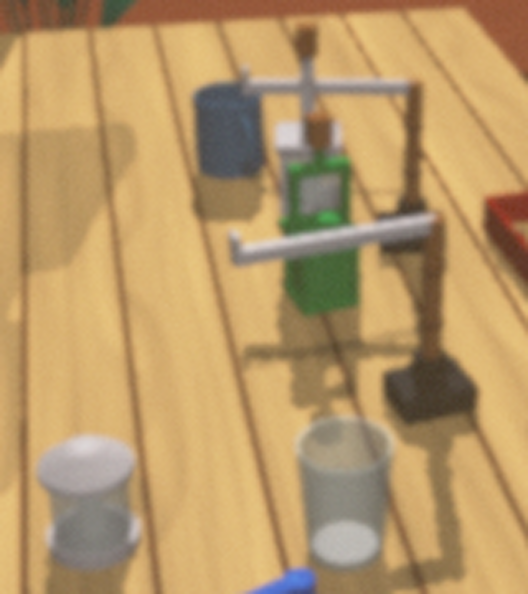

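```bash
python3 - <<'E'
from h import *
P={'old_post_top':((214,418),(416,84)),'old_stoptop':((432,338),(243,70)),'old_railend':((432,358),(243,84)),'knob':((362,338),(306,40)),
'next_post':((66,133),(434,221)),'next_stoptop':((210,40),(236,234)),'next_railend':((214,57),(238,252)),
'jar_rim':((69,52),(345,442)),'jar_base':((68,115),(345,542)),'drum_top':((248,42),(87,463)),'green_knob':((264,266),(318,130)),
'old_foot':((204,520),(406,215)),'next_foot':((65,243),(430,360))}
for k,(a,b) in P.items():
    ua=(235+a[0]/3.5,115+a[1]/3.5);ub=(130+b[0]/3.3,105+b[1]/3.3)
    p=tri(ray("scene",*ua),ray("side",*ub))
    print(k,p.round(3),(proj("scene",p)-ua).round(1),(proj("side",p)-ub).round(1))
E
```

```text
old_post_top [0.687 0.133 0.176] [-1.1  0.4] [-0.8 -0.2]
old_stoptop [0.521 0.164 0.19 ] [-0.3  0.1] [-0.2 -0.1]
old_railend [0.521 0.17  0.173] [-0.2  0.1] [-0.1 -0.1]
knob [0.582 0.155 0.22 ] [-0.5  0.2] [-0.4 -0.2]
next_post [ 0.629 -0.169  0.175] [-1.1  0.3] [-1.2 -0.3]
next_stoptop [ 0.469 -0.192  0.19 ] [-0.5  0.2] [-0.6 -0.2]
next_railend [ 0.468 -0.187  0.173] [-1.   0.5] [-1.3 -0.5]
jar_rim [ 0.524 -0.346  0.094] [-0.3  0.1] [-0.5 -0.1]
jar_base [ 0.523 -0.352  0.008] [-0.  0.] [-0. -0.]
drum_top [ 0.343 -0.294  0.066] [-0.1  0. ] [-0.1 -0.1]
green_knob [0.573 0.037 0.174] [-0.3  0.1] [-0.3 -0.1]
old_foot [0.681 0.13  0.032] [-0.  0.] [-0. -0.]
next_foot [ 0.632 -0.17   0.042] [-0.2  0. ] [-0.2 -0. ]
```

The positions fit the given geometry: old rail yaw is about -0.2 with the lantern about 106 mm out, and the next rail's yaw is about +0.13. Next I hover above the knob and check with the wrist camera.

```bash
cat >> h.py <<'E'
def down(yaw): return R.from_euler('z',yaw)*R.from_euler('x',np.pi)
def delta(p,yaw):
    o=sensors.get_obs();q=o["eef_rot"];r=R.from_quat([*q[1:],q[0]])
    t=r.inv().apply(np.array(p)-o["eef_pos"])*1000;w=(r.inv()*down(yaw)).as_rotvec()
    print("delta",t.round(1),w.round(3));return t,w
E
python3 - <<'E'
from h import *
delta([0.129,-0.56,0.34],0.226);delta([0.36,-0.2,0.34],0.0);delta([0.582,0.155,0.34],-0.2)
E
```

```text
delta [ 3.000e-01 -1.000e-01 -1.094e+02] [-0.001 -0.    -0.   ]
delta [ 306.  -299.2 -108.9] [-0.001 -0.     0.226]
delta [ 601.9 -595.5 -108.5] [-0.001  0.     0.426]
```

{"name": "carry_out", "arguments": {
  "deltas": "0 0 -50 0 0 0 0; 10 -10 -90 0 0 0 0; 40 -40 -108 0 0 0.03 0; 80 -80 -108 0 0 0.06 0; 120 -120 -108 0 0 0.1 0; 160 -160 -108 0 0 0.13 0; 200 -200 -108 0 0 0.16 0; 240 -240 -108 0 0 0.19 0; 280 -280 -108 0 0 0.22 0; 320 -320 -108 0 0 0.25 0; 360 -360 -108 0 0 0.28 0; 380 -380 -108 0 0 0.3 0"
}}

```text
time_s: 1.65
eef_pos: [0.4148, -0.1025, 0.3392]
eef_rot: [-0.0, 0.999, -0.036, 0.0]
wrist_force: [0.7, -0.9, -0.3]
opening: 0.998
grasp_force: 0.0
```

```bash
python3 - <<'E'
from h import *
print(sensors.get_obs()["time_s"],sensors.get_obs()["eef_pos"],sensors.get_obs()["q"]);delta([0.582,0.155,0.34],-0.2)
E
```

```text
1.65 [ 0.414771   -0.10246339  0.33921774] [-5.21864058e-01 -2.41068308e-01  1.80275783e+00  4.30975247e-04
  1.57991009e+00  1.12109966e+00]
delta [ 148.2 -268.9   -0.7] [-0.    -0.     0.128]
```

{"name": "carry_out", "arguments": {
  "deltas": "20 -40 -1 0 0 0.02 0; 45 -85 -1 0 0 0.04 0; 70 -130 -1 0 0 0.06 0; 100 -180 -1 0 0 0.08 0; 125 -230 -1 0 0 0.11 0; 140 -255 -1 0 0 0.13 0; 148 -269 -1 0 0 0.13 0; 148 -269 -1 0 0 0.13 0; 148 -269 -1 0 0 0.13 0"
}}

```text
time_s: 2.78
eef_pos: [0.5812, 0.1513, 0.3403]
eef_rot: [0.0, 0.995, -0.102, -0.0]
wrist_force: [0.1, 0.3, 0.0]
opening: 1.002
grasp_force: 0.0
```

```bash
python3 - <<'E'
from h import *
o=sensors.get_obs();im=vision.camera("wrist");np.save("w1.npy",np.array([*o["eef_pos"],*o["eef_rot"]]))
print(o["eef_pos"],o["eef_rot"])
cv2.imwrite("pics/w1.png",im)
E
```

```text
[0.58122557 0.1512857  0.34033957] [ 2.30960331e-04  9.94753743e-01 -1.02298232e-01 -9.74313320e-05]
```

View pics/w1.png

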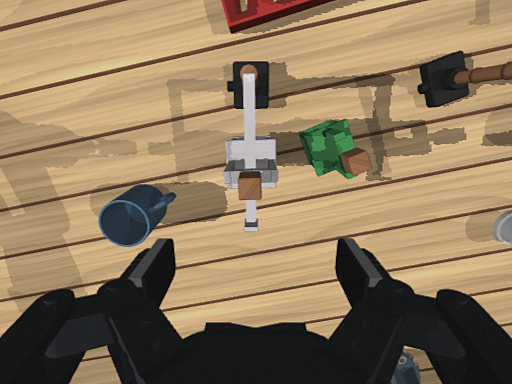

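The wrist view shows the knob at about (250,187), the stop at (251,225) and the post top at (248,73). The rail runs straight up the image, so the tool yaw matches it well. Now the brown mask, to refine the positions.

```bash
python3 - <<'E'
from h import *
w=np.load("w1.npy");o={"eef_pos":w[:3],"eef_rot":w[3:]}
im=cv2.imread("pics/w1.png");g=cv2.cvtColor(im,cv2.COLOR_BGR2GRAY)
print(g[168:204:1,250]);
print(im[185,232:268].tolist()); print("row193",g[193,232:268])
for y in(100,120,210): 
    r=g[y,236:264];print(y,r)
print(np.round([ray("wrist",250,187,o)[0]],3))
for n,u,v,z in(("knobtop c",250,187,.238),("post",249,75,.18),("stop",251,222,.194),("railend",251,226,.18)):print(n,onz("wrist",u,v,z,o).round(4))
delta([0.582,0.155,0.3],-0.2)
E
```

```text
[138  72 101  91  52  45  47  48  47  41 106 117 119 117 117 119 119 117
 110 106 106 106 108 109 109 108 104 104 104 106 106  90 193 197 194 194]
[[177, 174, 177], [197, 193, 197], [193, 190, 194], [194, 191, 196], [199, 195, 199], [173, 172, 179], [100, 117, 147], [70, 104, 153], [76, 108, 155], [76, 106, 152], [75, 105, 150], [75, 105, 150], [77, 108, 153], [76, 108, 154], [77, 108, 155], [77, 108, 154], [76, 108, 153], [76, 108, 154], [77, 107, 151], [69, 98, 139], [69, 96, 137], [70, 98, 139], [71, 99, 140], [70, 98, 138], [67, 94, 133], [67, 93, 132], [71, 99, 139], [66, 92, 134], [37, 62, 98], [146, 143, 148], [204, 199, 202], [194, 190, 194], [191, 188, 191], [191, 189, 192], [190, 188, 191], [192, 189, 192]]
row193 [184 183 182 182 184 189 159 111 117 118 118 119 119 112 106 105 108 109
 108 102 104 107 111 110 108 109 111 105  81 110 171 187 181 180 180 178]
100 [ 36  38  38  38  37  35  18 151 208 197 195 195 195 195 195 195 197 203
 174  88  25  37  40  37  38  38  38  38]
120 [163 165 166 165 168 167 166 172 188 195 194 193 194 193 194 194 194 194
 193 182 173 175 175 175 174 173 174 173]
210 [139 119  93  93  81  80  74  64  60  98 169 200 195 193 193 193 195 195
 196 195 190 185 189 194 194 194 191 189]
[[0.654 0.136 0.483]]
knobtop c [0.585  0.1545 0.238 ]
post [0.6856 0.1351 0.18  ]
stop [0.5319 0.1654 0.194 ]
railend [0.5209 0.1679 0.18  ]
delta [-0.  -3.9 40.5] [ 0.    -0.    -0.005]
```

```bash
python3 - <<'E'
from h import *
delta([0.584,0.1546,0.205],-0.197)
E
```

```text
delta [  2.   -3.9 135.5] [ 0.    -0.    -0.008]
```

{"name": "carry_out", "arguments": {
  "deltas": "2 -4 20 0 0 -0.01 0; 2 -4 50 0 0 -0.01 0; 2 -4 80 0 0 -0.01 0; 2 -4 110 0 0 -0.01 0; 2 -4 128 0 0 -0.01 0; 2 -4 135 0 0 -0.01 0; 2 -4 135 0 0 -0.01 0.4; 2 -4 135 0 0 -0.01 0.8; 2 -4 135 0 0 -0.01 1; 2 -4 135 0 0 -0.01 1; 2 -4 135 0 0 -0.01 1; 2 -4 135 0 0 -0.01 1"
}}

```text
time_s: 4.32
eef_pos: [0.5849, 0.1559, 0.2063]
eef_rot: [-0.0, 0.995, -0.097, 0.001]
wrist_force: [-0.3, 0.6, 6.9]
opening: 0.249
grasp_force: 59.4
```

{"name": "carry_out", "arguments": {
  "deltas": "0 0 0 0 0 0 1; 0 0 0 0 0 0 1; 0 0 0 0 0 0 1; 0 0 -3 0 0 0 1; 0 0 -3 0 0 0 1"
}}

```text
time_s: 4.95
eef_pos: [0.5839, 0.1558, 0.2076]
eef_rot: [0.0, 0.995, -0.097, -0.001]
wrist_force: [0.2, -1.0, -3.2]
opening: 0.252
grasp_force: 58.6
```

```bash
python3 - <<'E'
from h import *
a=vision.camera("scene")[175:275,290:380];b=vision.camera("side")[95:175,180:270]
f=lambda x:cv2.resize(x,(400,400),interpolation=cv2.INTER_CUBIC)
cv2.imwrite("pics/g1.png",np.hstack([f(a),f(b)]));print(sensors.get_obs()["eef_pos"],sensors.get_obs()["wrist_force"],sensors.get_obs()["opening"])
E
```

```text
[0.58382495 0.1557944  0.20752541] [-0.00901377  0.63720826 -2.72767151] 0.24274553519128028
```

View pics/g1.png

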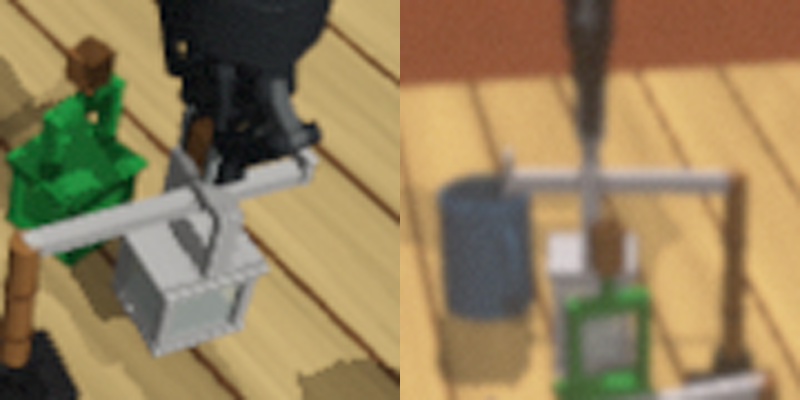

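The picture shows the lantern gripped and upright, with the full weight (about 2.7 N) on the gripper. Next I lift it 28 mm and slide it out along the rail.

{"name": "carry_out", "arguments": {
  "deltas": "0 0 -8 0 0 0 1; 0 0 -18 0 0 0 1; 0 0 -26 0 0 0 1; 0 0 -28 0 0 0 1; 0 0 -28 0 0 0 1; -5 0 -28 0 0 0 1; -15 0 -28 0 0 0 1; -25 0 -28 0 0 0 1; -35 0 -28 0 0 0 1; -40 0 -28 0 0 0 1; -40 0 -28 0 0 0 1"
}}

```text
time_s: 6.42
eef_pos: [0.5448, 0.1637, 0.2365]
eef_rot: [-0.0, 0.995, -0.097, 0.0]
wrist_force: [-0.2, -0.3, -2.7]
opening: 0.25
grasp_force: 58.7
```

```bash
python3 - <<'E'
from h import *
o=sensors.get_obs();p=o["eef_pos"];print(p,o["wrist_force"],o["grasp_force"])
u=np.array([np.cos(-.197),np.sin(-.197)]);d=p[:2]-[.6856,.1351];print("rail x,y",d@u,d@[-u[1],u[0]])
t=np.array([.6856,.1351])-0.235*u;delta([*t,0.2355],-.197)
E
```

```text
[0.54481805 0.16369174 0.23650621] [-0.20386047 -0.26549496 -2.72469925] 58.68373990058899
rail x,y -0.14365517894357627 0.0004837236966508338
delta [-91.3   0.2   1. ] [-0.    -0.     0.003]
```

{"name": "carry_out", "arguments": {
  "deltas": "-6 0 0 0 0 0 1; -16 0 0 0 0 0 1; -28 0 0 0 0 0 1; -40 0 0 0 0 0 1; -52 0 0 0 0 0 1; -64 0 0 0 0 0 1; -76 0 0 0 0 0 1; -86 0 0 0 0 0 1; -94 0 0 0 0 0 1; -97 0 0 0 0 0 1; -97 0 0 0 0 0 1"
}}

```text
time_s: 7.8
eef_pos: [0.45, 0.1823, 0.2364]
eef_rot: [-0.0, 0.995, -0.097, 0.0]
wrist_force: [-0.3, 1.0, -2.0]
opening: 0.244
grasp_force: 58.7
```

```bash
python3 - <<'E'
from h import *
o=sensors.get_obs();p=o["eef_pos"];print(p,o["wrist_force"],o["grasp_force"])
P=np.array([.630,-.169]);S=np.array([.468,-.190]);u=(P-S)/np.linalg.norm(P-S);print("yaw",np.arctan2(u[1],u[0]))
t=P-0.235*u;print(t);delta([*t,0.2365],np.arctan2(u[1],u[0]))
im=vision.camera("wrist");cv2.imwrite("pics/w2.png",im)
E
```

```text
[0.44995131 0.18227501 0.23639224] [-0.32001358  0.97383369 -2.02754155] 58.68780434131622
yaw 0.1289107716839914
[ 0.39694991 -0.1992102 ]
delta [ 2.160e+01  3.845e+02 -1.000e-01] [-0.    -0.    -0.323]
```

{"name": "carry_out", "arguments": {
  "deltas": "0 10 0 0 0 -0.01 1; 0 35 0 0 0 -0.03 1; 2 70 0 0 0 -0.06 1; 4 110 0 0 0 -0.09 1; 6 150 0 0 0 -0.12 1; 8 190 0 0 0 -0.16 1; 10 230 0 0 0 -0.2 1; 13 270 0 0 0 -0.24 1; 16 305 0 0 0 -0.27 1; 18 335 0 0 0 -0.3 1; 20 355 0 0 0 -0.32 1; 20 362 0 0 0 -0.32 1"
}}

```text
time_s: 9.35
eef_pos: [0.3992, -0.1782, 0.2363]
eef_rot: [0.0, 0.998, 0.062, -0.0]
wrist_force: [0.4, 0.4, -2.0]
opening: 0.249
grasp_force: 59.1
```

{"name": "carry_out", "arguments": {
  "deltas": "0 7 0 0 0 0 1; 0 17 0 0 0 0 1; 0 21 0 0 0 0 1; 0 21 0 0 0 0 1; 0 21 0 0 0 0 1"
}}

```text
time_s: 9.98
eef_pos: [0.4023, -0.1973, 0.2362]
eef_rot: [-0.0, 0.998, 0.063, -0.0]
wrist_force: [-0.6, -0.3, -2.2]
opening: 0.247
grasp_force: 59.1
```

```bash
python3 - <<'E'
from h import *
o=sensors.get_obs();p=o["eef_pos"];print(o["time_s"],p,o["eef_rot"],o["wrist_force"],o["grasp_force"])
np.save("w3.npy",np.array([*o["eef_pos"],*o["eef_rot"]]))
w=vision.camera("wrist");cv2.imwrite("pics/w3.png",w)
s=vision.camera("scene");cv2.imwrite("pics/s3.png",s);d=vision.camera("side");cv2.imwrite("pics/d3.png",d)
f=lambda x:cv2.resize(x,(400,400),interpolation=cv2.INTER_CUBIC)
cv2.imwrite("pics/w3v.png",w)
E
```

```text
9.975 [ 0.40232298 -0.19730907  0.23621945] [-1.31725864e-04  9.98010282e-01  6.30512040e-02 -7.32598106e-05] [-0.58902534 -0.29951484 -2.16508025] 59.1012042760849
```

View pics/w3v.png

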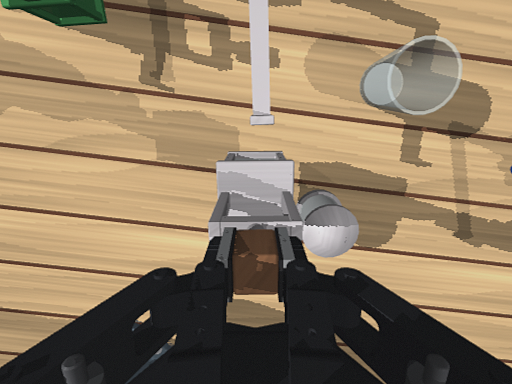

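The wrist view shows the lantern held in front of the free rail. The stop is at (262,119) and the rail goes up to (258,0). I fit the rail's two edges to get its axis and yaw.

```bash
python3 - <<'E'
from h import *
w=np.load("w3.npy");o={"eef_pos":w[:3],"eef_rot":w[3:]}
g=cv2.cvtColor(cv2.imread("pics/w3.png"),cv2.COLOR_BGR2GRAY).astype(int)
hs=cv2.cvtColor(cv2.imread("pics/w3.png"),cv2.COLOR_BGR2HSV)
m=(hs[...,1]<45)&(hs[...,2]>130)
pts=[]
for r in range(5,108,6):
    c=[x for x in range(235,290) if m[r,x]]
    pts.append(onz("wrist",(c[0]+c[-1])/2,r,.18,o)[:2])
    if r%24==5: print(r,c[0],c[-1],pts[-1].round(4))
pts=np.array(pts);x,y=pts.T;k=np.polyfit(x,y,1);print("yaw",np.arctan(k[0]),"resid",np.abs(np.polyval(k,x)-y).max())
rows=[r for r in range(100,140) if m[r,262]];print(rows)
c=[x for x in range(235,290) if m[119,x]];print("stop cols",c[0],c[-1])
print("stop top",onz("wrist",(c[0]+c[-1])/2,116,.194,o),"end low",onz("wrist",(c[0]+c[-1])/2,125,.174,o))
u=np.array([1,k[0]]);u/=np.linalg.norm(u);n=np.array([-u[1],u[0]])
b=np.array([0,k[1]]);p=w[:2];print("tcp lateral off rail",(p-b)@n)
E
```

```text
5 249 267 [ 0.5367 -0.1827]
29 250 268 [ 0.5236 -0.185 ]
53 250 268 [ 0.5097 -0.1869]
77 252 269 [ 0.4953 -0.1898]
101 252 269 [ 0.4801 -0.1918]
yaw 0.16261187639639335 resid 0.0003013686558887285
[100, 101, 102, 103, 104, 105, 106, 107, 108, 109, 110, 111, 112, 113, 114, 116, 117, 118, 119, 120, 121, 122, 123, 124]
stop cols 250 273
stop top [ 0.47068511 -0.19342864  0.194     ] end low [ 0.46389338 -0.19479725  0.174     ]
tcp lateral off rail 0.007324289869296763
```

```bash
python3 - <<'E'
from h import *
P=np.array([.632,-.1672]);u=np.array([np.cos(.158),np.sin(.158)])
for x in(-.235,-.15,-.105): delta([*(P+x*u),.2362],.158)
E
```

```text
delta [-3.2  6.5  0.1] [-0.    -0.    -0.032]
delta [81.7  3.8  0.1] [-0.    -0.    -0.032]
delta [1.267e+02 2.300e+00 1.000e-01] [-0.    -0.    -0.032]
```

{"name": "carry_out", "arguments": {
  "deltas": "-2 3 0 0 0 -0.02 1; -3 6 0 0 0 -0.03 1; -3 6.5 0 0 0 -0.032 1; 0 6.4 0 0 0 -0.032 1; 8 6.2 0 0 0 -0.032 1; 16 5.9 0 0 0 -0.032 1; 24 5.7 0 0 0 -0.032 1; 30 5.5 0 0 0 -0.032 1; 32 5.4 0 0 0 -0.032 1; 32 5.4 0 0 0 -0.032 1; 32 5.4 0 0 0 -0.032 1"
}}

```text
time_s: 11.5
eef_pos: [0.4346, -0.199, 0.2363]
eef_rot: [-0.0, 0.997, 0.079, -0.0]
wrist_force: [-0.7, 0.8, -2.9]
opening: 0.244
grasp_force: 59.1
```

```bash
python3 - <<'E'
from h import *
o=sensors.get_obs();print(o["time_s"],o["eef_pos"],o["wrist_force"])
a=vision.camera("scene");b=vision.camera("side");cv2.imwrite("pics/s4.png",a);cv2.imwrite("pics/d4.png",b)
a=a[85:205,225:345];b=b[135:235,170:270]
f=lambda x:cv2.resize(x,(400,400),interpolation=cv2.INTER_CUBIC)
cv2.imwrite("pics/g4.png",np.hstack([f(a),f(b)]))
P=np.array([.632,-.1672]);u=np.array([np.cos(.158),np.sin(.158)])
for x in(-.15,-.105): delta([*(P+x*u),.2362],.158)
E
```

```text
11.5 [ 0.43456982 -0.19899349  0.23627071] [-0.7102532   0.84851623 -2.8690213 ]
delta [50.  -0.4  0.1] [ 0.  0. -0.]
delta [95.  -0.4  0.1] [ 0.  0. -0.]
```

View pics/g4.png

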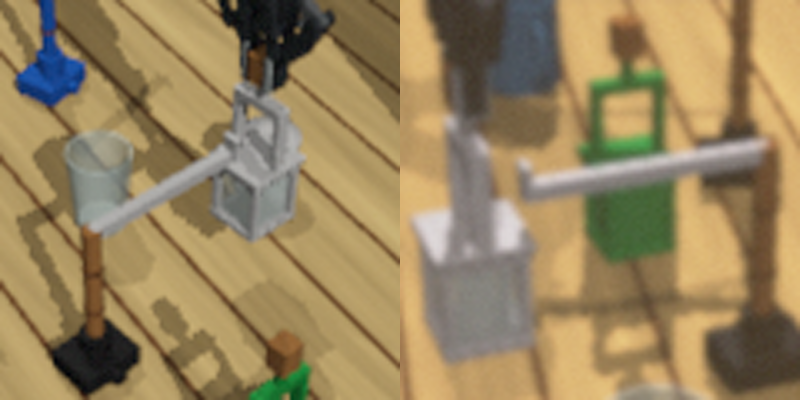

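The stop sits in front of the window, with its top at about (525,165) in the right half. That is mid-window in height, and it is centred sideways, so I thread it on.

{"name": "carry_out", "arguments": {
  "deltas": "5 0 0 0 0 0 1; 13 0 0 0 0 0 1; 22 0 0 0 0 0 1; 31 0 0 0 0 0 1; 40 0 0 0 0 0 1; 50 0 0 0 0 0 1; 60 0 0 0 0 0 1; 70 0 0 0 0 0 1; 80 0 0 0 0 0 1; 89 0 0 0 0 0 1; 94 0 0 0 0 0 1; 95 0 0 0 0 0 1"
}}

```text
time_s: 13.1
eef_pos: [0.5288, -0.184, 0.2362]
eef_rot: [-0.0, 0.997, 0.079, -0.0]
wrist_force: [-0.2, 1.2, -2.4]
opening: 0.249
grasp_force: 59.1
```

{"name": "carry_out", "arguments": {
  "deltas": "0 0 5 0 0 0 1; 0 0 12 0 0 0 1; 0 0 19 0 0 0 1; 0 0 24 0 0 0 1; 0 0 26 0 0 0 1; 0 0 26 0 0 0 1; 0 0 26 0 0 0 1"
}}

```text
time_s: 13.98
eef_pos: [0.5287, -0.1841, 0.2106]
eef_rot: [0.0, 0.997, 0.079, 0.0]
wrist_force: [0.4, -0.1, -2.4]
opening: 0.248
grasp_force: 59.1
```

{"name": "carry_out", "arguments": {
  "deltas": "0 0 1 0 0 0 1; 0 0 2 0 0 0 1; 0 0 3 0 0 0 1; 0 0 3 0 0 0 1; 0 0 3 0 0 0 1"
}}

```text
time_s: 14.6
eef_pos: [0.5286, -0.1841, 0.2073]
eef_rot: [-0.0, 0.997, 0.079, -0.0]
wrist_force: [0.7, 0.0, -2.2]
opening: 0.249
grasp_force: 59.1
```

{"name": "carry_out", "arguments": {
  "deltas": "0 0 1 0 0 0 1; 0 0 1 0 0 0 1; 0 0 1 0 0 0 1"
}}

```text
time_s: 14.98
eef_pos: [0.5286, -0.1841, 0.2064]
eef_rot: [0.0, 0.997, 0.079, 0.0]
wrist_force: [-0.3, 0.9, -1.6]
opening: 0.245
grasp_force: 59.2
```

{"name": "carry_out", "arguments": {
  "deltas": "0 0 0.7 0 0 0 1; 0 0 1.5 0 0 0 1; 0 0 1.5 0 0 0 1; 0 0 1.5 0 0 0 1"
}}

```text
time_s: 15.48
eef_pos: [0.5287, -0.1841, 0.2063]
eef_rot: [0.0, 0.997, 0.079, 0.0]
wrist_force: [-3.3, 1.7, 8.6]
opening: 0.252
grasp_force: 60.6
```

It touched the rail at TCP z = 0.2063. I ease off slightly and open gently.

{"name": "carry_out", "arguments": {
  "deltas": "0 0 -1 0 0 0 1; 0 0 -1 0 0 0 0.75; 0 0 -1 0 0 0 0.7; 0 0 -1 0 0 0 0.65; 0 0 -1 0 0 0 0.55; 0 0 -1 0 0 0 0.4; 0 0 -1 0 0 0 0.2; 0 0 -1 0 0 0 0.2; 0 0 -1 0 0 0 0.2; 0 0 -1 0 0 0 0.2"
}}

```text
time_s: 16.73
eef_pos: [0.5286, -0.184, 0.2058]
eef_rot: [-0.0, 0.997, 0.079, 0.0]
wrist_force: [0.2, 0.2, -0.1]
opening: 0.799
grasp_force: 0.0
```

{"name": "carry_out", "arguments": {
  "deltas": "0 0 -5 0 0 0 0.2; 0 0 -15 0 0 0 0.2; 0 0 -30 0 0 0 0.2; 0 0 -50 0 0 0 0.2; 0 0 -75 0 0 0 0.2; 0 0 -105 0 0 0 0.2; 0 0 -135 0 0 0 0.2; 0 0 -160 0 0 0 0.2; 0 0 -170 0 0 0 0.2; 0 0 -170 0 0 0 0.2"
}}

```text
time_s: 17.98
eef_pos: [0.5287, -0.1841, 0.3766]
eef_rot: [0.0, 0.997, 0.079, 0.001]
wrist_force: [-0.4, -0.7, -0.6]
opening: 0.798
grasp_force: 0.0
```

```bash
python3 - <<'E'
from h import *
a=vision.camera("scene")[85:205,225:345];b=vision.camera("side")[135:275,170:310]
f=lambda x:cv2.resize(x,(400,400),interpolation=cv2.INTER_CUBIC)
cv2.imwrite("pics/g5.png",np.hstack([f(a),f(b)]))
E
```

```text
(no output)
```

View pics/g5.png

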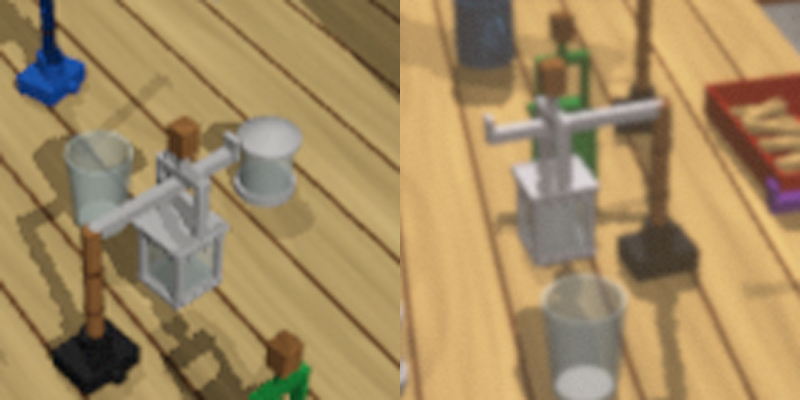

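The lantern hangs upright on the free rail behind its stop, the jar is where it was, and the gripper is clear. I hand it in.

```bash
python3 -c "
from h import *
print(ctrl.hand_in())"
```

```text
the job is handed in; nothing more can be done
None
```

I moved the square lantern to the free rail, where it hangs upright by itself behind the stop; the jar was not touched, and I handed the job in at about 18 s.

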